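Empty and shut the rice cooker

ROBOT

A 6-joint arm with a two-finger parallel gripper is mounted at the origin on the work surface. World frame = base frame: x ahead of the robot, y to its left, z up, the work surface at z = 0. Lengths are in mm, angles in rad, forces in N, time in s.
With the tool pointing down it reaches from about 300 to 775 mm from the base axis. Payload 14.6 kg.
Tool frame: the origin (TCP) lies at the centre of the arm's flange, where the gripper is bolted on; the fingertips stand 173 mm ahead of it and the grasp point (between the pads) lies 155 mm ahead of it; z points along the fingers, y is the line along which they close (so a half turn about z gives the same grasp; the last joint's range is limited). The gripper opens to 85 mm and grips with 20 to 120 N. Pads are 22 mm wide; open, the fingers measure 114 mm over their backs; the gripper's body (76 mm by 85 mm) begins 54 mm behind the grasp point. The pads swing forward as they close: fully open they stand 13 mm farther back than shut.
Start: joints at [-1.294, 0.3, 1.521, -0, 1.321, -0.067], TCP at [185.38, -517.808, 404.681] pointing down, gripper open.
Joint ranges: [-3.03, 3.03], [-0.79, 2.21], [0.23, 2.52], [-1.04, 4.18], [0, 3.07], [-2.55, 2.55]. Speed limits (rad/s): [2.22, 2.22, 2.57, 3.14, 3.14, 3.14].

INTERFACE

Orientations are given as a unit quaternion [w, x, y, z].
In Python, from station import robot gives the robot as it stands.
- The arm moves only by the shell command python3 -m creep 'ROWS' [FORCE]. ROWS is JSON, a list of rows, each an object of numbers: "gripper": the finger opening in mm, from 0 to 85.4; "tx", "ty", "tz": the shift along the tool's x, y, z scaled (see below); "spin": the turn about the tool's z scaled (see below). A call has exactly 10 rows; each row shifts and turns the commanded pose from where the row before left it, along the tool's axes as they then stand; what a row does not reach is not made up. The controller multiplies each number of a shift by 0.02 m and each number of a turn by 6 degrees. A row lasts 1/12 s, in which the tool goes at most 41.7 mm and 7.16 degrees, less where a joint would pass 70% of its speed; a pose out of reach is approached as far as the arm can. A call with a number of a shift or a turn outside -1 to 1 is refused whole. A call with a gripper value outside its range is refused whole. The fingers move at their own pace and stop on an object; FORCE is the grip in N (left out, the last holds). Time passes only in rows, so rows that do not move let the fingers close, or fill a call up. It gives the time, the measured TCP pose, the force, the opening and the grip force at its end, in the units of the state.
- robot.get_obs(): the state, without advancing time (a new reading comes with each control period).
- robot.capture(name): name is "scene" or "side" or "wrist"; returns a dict with "image" (420x560x3 uint8, red, green, blue), "camera_matrix" (3x3 intrinsics, pixels), "rvec" (rotation vector, rad) and "tvec" (3), from world to camera coordinates, as OpenCV has them. Camera axes: x right, y down, z forward; pixel columns grow to the right and rows downward; lengths in mm; the calibration is good to about 2 mm. The wrist camera is an equidistant fisheye: a pixel r from the principal point sees the ray r / f radians off the axis. A picture is of the moment at which its call begins. There is no depth.
- robot.job_done(): hands the job in; it is judged then, once.
Trained networks look in a picture, given as the dict that the camera call returned (one of the last four; its "shot" number tells which), for a name from the list of things; names that differ only in an ending like _2 or _b are one class to them, and where a whole thing is asked for, a point or a joint stands for the part that bears it (a point fixed in the world has none). Each returns a list of dicts, best first, with "score" (0 to 1); they miss things now and then, are a little off and sometimes report something else, mostly with a low value. They report only what shows in the picture. A call takes as long as a camera call.
- robot.boxes_of(picture, label): "box" ([left, top, right, bottom] in pixels, round what is visible of it).
- robot.regions_of(picture, label): "region" (420x560 bool, what is visible of it) and "box" ([left, top, right, bottom] in pixels, round what is visible of it).
The state is a dict: "clock": time; "qpos": joint angles; "joint_vel": joint speeds; "joint_torque": joint torques, N m; "tool_pos": TCP position; "eef_rot": TCP orientation; "ft_force": force on the tool from outside, world axes, zero at the start; "ft_torque": the same for the moment, N m; "width": opening from 0.0 (shut) to 1.0 (fully open); "finger_force": force on a finger pad.
Only numpy, scipy, OpenCV 4.12 (cv2) and the standard library are available. Lean on these libraries where they do the work, as an engineer would, in place of code of your own. Each camera call takes 0.05 s, during which the arm holds its last target. There are 200 camera calls.

TASK

Take the steamer basket out of the rice cooker and stand it to drain on the black draining tray, on the free part beside the mug, then close the cooker again. The lid-release button is under the safety catch: slide the catch fully aside and press the button, and the lid springs open by itself. Set the basket down gently, flat on its feet and wholly inside the tray's rim, close the lid without slamming until it latches, and leave everything else on the worktop where it is.

Things in the scene. Friction and masses are not known exactly. Their poses are not given: they have to be found in the camera images.
- cooker: Rice cooker with hinged lid, brushed steel with a black front deck: 332 mm deep (its x, front at -x), 240 mm wide (y), 186 mm high when shut; fixed to the worktop. Origin: centre of the underside, z up. The flat front deck is 150 mm high, from x = -165 to -98 mm, in front of the lid. The round pot (inner radius 82 mm, axis at x = +20, y = 0, floor 50 mm and rim 147 mm above the worktop) lies under the lid.
- catch (a joint): Travel of the safety catch in m: 0 to 0.006 at the start (it covers the release button), 0.070 fully aside, when it has uncovered the button. It slides along the cooker's -y and stays where it is left; friction about 1.5 N.
- catch_grip (a point): Centre of the upright thumb ridge on the safety catch, a grey hood (54 mm along cooker x, 66 mm along y, its top plate 170 mm above the worktop) on the front deck. Ridge: 34 mm along cooker x, 12 mm thick along y, rising 16 mm from the plate (its centre 7.5 mm above the plate, its top at 186 mm). It moves with the catch; its axes are the cooker's.
- button (a joint): Press of the lid-release button in rad: 0 at rest, about 0.18 pressed enough to free the lid, 0.27 the stop. It springs back.
- button_top (a point): Centre of the top of the release button, a grey pad 32 mm along cooker x and 46 mm along y in the middle of the front deck, 12 mm proud of it. Under the catch at the start. It is pressed down about 11 mm at its centre with about 4 to 5 N.
- lid (a joint): Opening of the cooker's lid in rad: 0 shut, 1.65 fully open (leaning back a little past upright). It is latched at the start (about 0.002). A damped spring opens it in about 1.5 s once the button is pressed and holds it open; it is shut by pushing on its outer face (a few N there) and must go to 0 or slightly below, where the latch snaps over its front edge (5 to 8 N at lid_top at the very end) and holds it. It can go on to -0.02.
- lid_hinge (a point): Middle of the lid's hinge axis, at the rear of the cooker (cooker x = +125 mm, 155 mm above the worktop). The hinge axis is the cooker's y; the lid opens upwards and back. The point's frame turns with the lid: its -x runs along the lid from the hinge to the front edge, its z is normal to the lid's outer face.
- lid_top (a point): Point in the middle of the lid's outer face, 150 mm from the hinge towards its front edge, 32 mm above the hinge when shut. Moves with the lid. The lid is 205 mm from hinge to front edge, 228 mm wide and 32 mm thick.
- basket_handle (a point): Middle of the straight bar of the steamer basket's arched handle. The basket is a round perforated steel pan 140 mm across, 60 mm deep, 0.22 to 0.45 kg, that stands in the pot on four short feet. The bar is 10 mm thick, its straight part 90 mm long, along this point's y axis, 80 mm above the undersides of the feet, over the basket's centre.
- tray: Black draining tray with a raised rim, fixed: 320 mm (x) by 220 mm (y); origin in the centre of its underside. The ribbed floor is 8 mm and the rim 16 mm above the worktop; inside the rim 308 by 208 mm.
- tray_floor (a point): Middle of the free part of the tray's floor, at tray x = -55 mm, y = 0, on the floor. The mug stands at the other (+x) end.
- mug: Upturned white mug draining on the tray: 80 mm across, 97 mm high; origin in the centre of its underside. To be left alone.
- bowl: White bowl on the worktop, 124 mm across, 62 mm high; origin under its centre. To be left alone.
- rice_cup: Clear measuring cup, 68 mm across, 75 mm high; origin under its centre. To be left alone.
- soap: Grey bottle of washing-up liquid, 64 mm across, 190 mm high; origin under its centre. To be left alone.
- jar: Glass jar with a steel lid, 76 mm across, 110 mm high; origin under its centre. To be left alone.
- paddle: Wooden spoon, 220 mm long, lying on the worktop at the left, its handle to its -x; origin under its middle. To be left alone.
- plate: White plate, 150 mm across, on a wooden board at the left. To be left alone.

How it is judged:
By the outcome, as a careful person would: the job done as asked, in the order asked, and still so for the second after the job is handed in, with the robot touching nothing.
It also fails if it takes over 72 s, if anything falls off the work surface, if the arm or the gripper's body presses on something with over 40 N, if the wrist force passes 120 N, or if a joint passes its speed limit or range.

## Working session

There is one attempt and no reset: what is moved stays moved. The work goes in short steps, Python scripts to look and compute and a shell command to move; the robot and the scene stay as the last step left them, time stands still between calls to the robot, and variables do not carry over. Pictures are saved under pics/ and viewed, at most 10 in all, crops included, and the job is handed in when it is done.

```bash
mkdir -p pics; cat > h.py <<'E'
import numpy as np, cv2
from station import robot
from scipy.spatial.transform import Rotation as R
def save(p,n): cv2.imwrite('pics/'+n+'.png',p['image'][:,:,::-1])
def ray(p,uv):
    K=np.array(p['camera_matrix']);Rm=cv2.Rodrigues(np.array(p['rvec'],float))[0];t=np.array(p['tvec'],float).ravel()
    x=(uv[0]-K[0,2])/K[0,0];y=(uv[1]-K[1,2])/K[1,1]
    return -Rm.T@t, Rm.T@np.array([x,y,1.])
def atz(p,uv,z):
    o,d=ray(p,uv); return o+d*(z-o[2])/d[2]
def proj(p,X):
    return cv2.projectPoints(np.array(X,float).reshape(-1,3),np.array(p['rvec'],float),np.array(p['tvec'],float),np.array(p['camera_matrix'],float),None)[0][:,0]
E
python3 - <<'E'
from h import *
o=robot.get_obs();print(o)
for n in ['scene','side']:
    p=robot.capture(n);save(p,n+'0');print(n,ray(p,(280,210)))
    for l in ['cooker','catch_grip','lid','tray','mug','bowl','rice_cup','soap','jar','plate','paddle']:
        for b in robot.boxes_of(p,l)[:2]: print(l,round(b['score'],2),np.round(b['box']))
E
```

```text
{'clock': 0.0, 'qpos': array([-1.29362458e+00,  3.00516533e-01,  1.52163333e+00,  8.34762252e-06,
        1.32067647e+00, -6.65764262e-02]), 'joint_vel': array([-1.21765271e-03,  2.69932881e-05, -1.73109713e-03,  1.25768932e-03,
       -5.66966670e-04, -6.27645614e-05]), 'joint_torque': array([ 2.04832257e-03, -5.43500447e+01, -3.61789334e+01, -3.97400436e-05,
        4.05887811e-03, -5.04118100e-05]), 'tool_pos': array([ 185.36069   , -517.78735048,  404.07415146]), 'eef_rot': array([-6.13850383e-04,  9.85265963e-01,  1.71028070e-01, -6.08111487e-05]), 'ft_force': array([0.81286755, 0.51470357, 0.22202012]), 'ft_torque': array([-0.06041292,  0.01022543,  0.00576426]), 'finger_force': 0.0, 'width': 1.0035087847970035}
scene (array([1009.7581171 ,  544.71954602, 1204.83740457]), array([-0.34482774, -0.45095009, -0.82325799]))
cooker 0.8 [275. 185. 391. 304.]
cooker 0.4 [336. 324. 362. 359.]
catch_grip 0.58 [298. 187. 322. 211.]
lid 0.82 [291. 192. 383. 271.]
lid 0.61 [222. 170. 243. 201.]
tray 0.87 [207. 142. 296. 217.]
tray 0.52 [289. 195. 387. 277.]
mug 0.81 [222. 172. 246. 202.]
bowl 0.66 [192. 221. 230. 252.]
rice_cup 0.6 [242. 274. 266. 309.]
soap 0.58 [340. 326. 366. 356.]
jar 0.7 [275. 180. 394. 302.]
jar 0.64 [222. 106. 241. 138.]
plate 0.75 [416. 276. 466. 320.]
paddle 0.81 [370. 326. 422. 375.]
side (array([ -81.44506665, 1136.06561277,  958.45882282]), array([ 0.41916585, -0.73994777, -0.52630467]))
cooker 0.62 [209. 200. 354. 337.]
catch_grip 0.81 [294. 208. 325. 222.]
lid 0.56 [218. 211. 337. 277.]
tray 0.58 [296. 186. 395. 238.]
tray 0.16 [219. 363. 292. 420.]
mug 0.71 [306. 176. 329. 211.]
bowl 0.88 [229. 185. 264. 214.]
bowl 0.7 [143. 262. 177. 336.]
rice_cup 0.69 [183. 221. 207. 254.]
soap 0.69 [207. 200. 353. 337.]
soap 0.58 [143. 263. 176. 334.]
jar 0.76 [391. 153. 402. 185.]
plate 0.58 [222. 362. 292. 419.]
paddle 0.86 [132. 341. 214. 392.]
```

```bash
python3 - <<'E'
import cv2,numpy as np
a=cv2.imread('pics/scene0.png')[90:390,180:480];b=cv2.imread('pics/side0.png')[140:400,130:420]
cv2.imwrite('pics/v1.png',cv2.resize(a,(600,600),interpolation=2)[:,:])
cv2.imwrite('pics/v2.png',cv2.resize(b,None,fx=2.3,fy=2.3,interpolation=2))
E
```

```text
(no output)
```

View pics/v1.png

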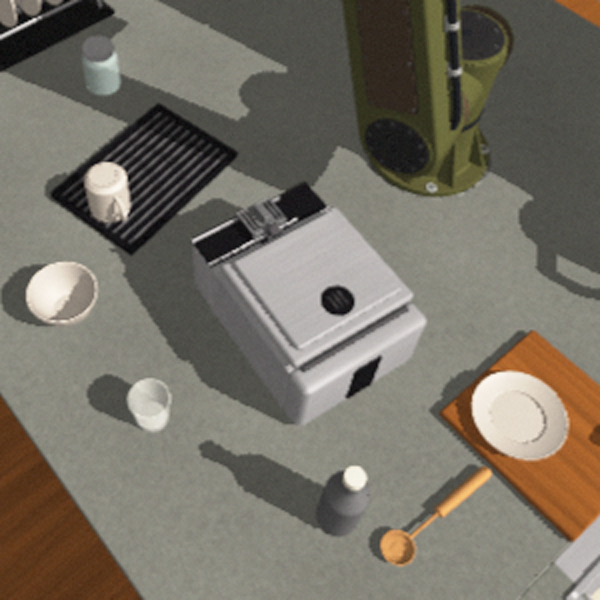

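View pics/v2.png

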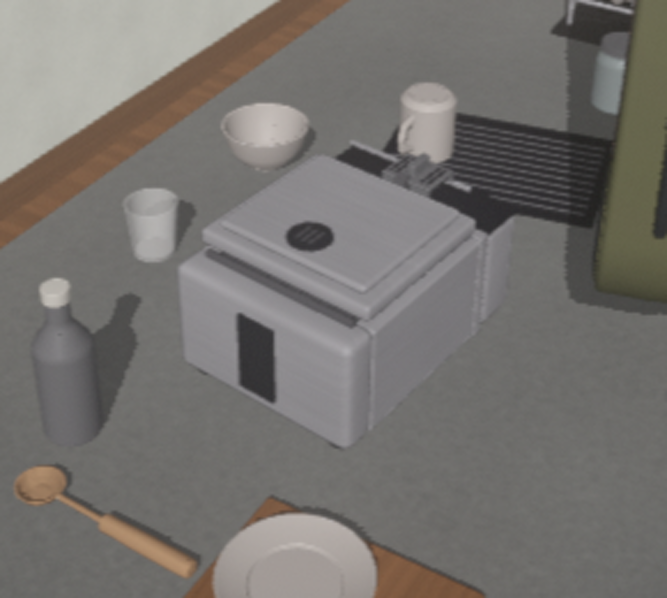

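v1 (u=180+x/2, v=90+y/2) shows the black deck with its corners at crop (192,240), (305,185), (325,212) and (212,265), and the catch near (262,215). The tray is at upper left with its corners at (160,105), (238,155), (132,250) and (52,192), and the mug at (107,190). v2 confirms this layout.

```bash
python3 - <<'E'
from h import *
from scipy.optimize import least_squares
p=robot.capture('scene');s=robot.capture('side')
c1=lambda x,y:(180+x/2,90+y/2)
c2=lambda x,y:(130+x/2.3,140+y/2.3)
for n,c in [('deckL-front',(192,240)),('deckR-front',(305,185)),('deckR-back',(325,212)),('deckL-back',(212,265))]: print(n,atz(p,c1(*c),150).round())
T=[atz(p,c1(*c),16)[:2] for c in [(160,105),(238,155),(132,250),(52,192)]];print('tray',np.round(T),np.mean(T,0))
for n,q in [('p',p),('s',s)]:
    for l,z in [('mug',57),('bowl',35),('rice_cup',37),('catch_grip',178),('lid',186)]:
        b=robot.boxes_of(q,l)
        if b: b=b[0]['box'];print(n,l,atz(q,((b[0]+b[2])/2,(b[1]+b[3])/2),z).round())
# silhouette fit
B=[[x,y,z] for x in(-165,167) for y in(-120,120) for z in (0,150)]
L=[[x,y,186] for x in(-75,115) for y in(-105,105)]
M=np.array(B+L,float)
def hull(q,v):
    a=v[2];W=M.copy();W[:,:2]=M[:,:2]@np.array([[np.cos(a),np.sin(a)],[-np.sin(a),np.cos(a)]])+v[:2]
    h=cv2.convexHull(proj(q,W).astype(np.float32));return h
rg=[]
for q in(p,s):
    r=robot.regions_of(q,'cooker');r=[x for x in r if x['region'].sum()>4000];print([ (x['score'],x['region'].sum()) for x in r]);rg.append(r[0]['region'])
def cost(v):
    e=0
    for q,r in zip((p,s),rg):
        m=np.zeros((1680,2240),np.uint8);cv2.fillConvexPoly(m,np.round((hull(q,v)+.5)*4-.5).astype(int),1)
        m=cv2.resize(m.astype(np.float32),(560,420),interpolation=cv2.INTER_AREA);e+=np.abs(m-r).sum()
    return e
from scipy.optimize import minimize
a=np.array([atz(p,c1(192,240),150),atz(p,c1(305,185),150)]);mid=a.mean(0)[:2]
d=a[0]-a[1];
for sgn in (1,-1):
    yd=sgn*d[:2]/np.linalg.norm(d[:2]);xd=np.array([yd[1],-yd[0]]);ang=np.arctan2(xd[1],xd[0]);v0=np.r_[mid+165*xd,ang]
    r=minimize(cost,v0,method='Nelder-Mead',options=dict(initial_simplex=v0+np.array([[0,0,0],[15,0,0],[0,15,0],[0,0,.1]])))
    print(v0,cost(v0),r.x,r.fun)
E
```

```text
deckL-front [578. -42. 150.]
deckR-front [352.  -8. 150.]
deckR-back [366.  56. 150.]
deckL-back [584.  18. 150.]
tray [[ 359. -435.]
 [ 321. -222.]
 [ 624. -169.]
 [ 666. -380.]] [ 492.7357363  -301.43892677]
p mug [ 597. -275.   57.]
p bowl [ 783. -164.   35.]
p rice_cup [790. 101.  37.]
p catch_grip [476.  11. 178.]
p lid [496. 171. 186.]
s mug [ 586. -289.   57.]
s bowl [ 780. -158.   35.]
s rice_cup [786. 100.  37.]
s catch_grip [454.  26. 178.]
s lid [466. 181. 186.]
[(0.87, np.int64(8532))]
[(0.79, np.int64(13034))]
[ 441.495592   -188.24851474   -1.71604285] 28862.938 [486.38621854 132.64046874  -2.57742606] 6662.25
[489.25859036 138.27666957   1.42554981] 2940.5625 [480.09896101 121.98864897   1.47631752] 1506.4375
```

```bash
cat >> h.py <<'E'
def rel(target,yaw=None):
    """shift to a TCP target (world) in present tool axes, units of 20 mm; spin units of 6 deg for tool-x heading yaw (mod pi)"""
    o=robot.get_obs();q=o['eef_rot'];Rm=R.from_quat([q[1],q[2],q[3],q[0]]).as_matrix()
    print('tcp',o['tool_pos'].round(1),'yaw',np.arctan2(Rm[1,0],Rm[0,0]).round(3),'zaxis',Rm[:,2].round(3),'t',o['clock'],'F',o['ft_force'].round(1),'w',o['width'])
    print('shift',(Rm.T@(np.array(target)-o['tool_pos'])/20).round(2))
    if yaw is not None:
        d=yaw-np.arctan2(Rm[1,0],Rm[0,0]);d=(d+np.pi/2)%np.pi-np.pi/2;print('spin',round(-np.degrees(d)/6,2))
def fray(p,uv):
    K=np.array(p['camera_matrix']);Rm=cv2.Rodrigues(np.array(p['rvec'],float))[0];t=np.array(p['tvec'],float).ravel()
    x=(np.array(uv)-K[:2,2])/np.array([K[0,0],K[1,1]]);th=np.linalg.norm(x)
    d=np.r_[x/th*np.sin(th),np.cos(th)] if th>1e-9 else np.array([0,0,1.])
    return -Rm.T@t,Rm.T@d
def fatz(p,uv,z):
    o,d=fray(p,uv);return o+d*(z-o[2])/d[2]
E
T='{"tx":0.99,"ty":-0.88}'; 
python3 -m creep '[{"tx":0.99,"ty":-0.88},{"tx":0.99,"ty":-0.88},{"tx":0.99,"ty":-0.88},{"tx":0.99,"ty":-0.88},{"tx":0.99,"ty":-0.88},{"tx":0.99,"ty":-0.88},{"tx":0.99,"ty":-0.88},{"tx":0.99,"ty":-0.88},{"tx":0.99,"ty":-0.88},{"tx":0.99,"ty":-0.88}]'
python3 -m creep '[{"tx":0.99,"ty":-0.88},{"tx":0.99,"ty":-0.88},{"tx":0.99,"ty":-0.88},{"tx":0.99,"ty":-0.88},{"tx":0.99,"ty":-0.88},{"tx":0.99,"ty":-0.88},{"tx":0.99,"ty":-0.88},{"tx":0.99,"ty":-0.88},{"tx":0.99,"ty":-0.88},{"tx":0.99,"ty":-0.88}]'
python3 -m creep '[{"tx":0.99,"ty":-0.88},{"tx":0.99,"ty":-0.88},{"spin":-1},{"spin":-1},{"spin":-1},{"spin":-1},{"spin":-1},{"spin":-1},{"spin":-1},{"spin":-1}]'
python3 -m creep '[{"spin":-1},{"spin":-1},{"spin":-0.6},{},{},{},{},{},{},{}]'
python3 - <<'E'
from h import *
p=robot.capture('wrist');save(p,'w1');print(p['camera_matrix'])
rel([465,-5,404],1.45)
for l in ['catch_grip','cooker','button_top','lid']:
    for b in robot.boxes_of(p,l)[:2]: print(l,round(b['score'],2),np.round(b['box']))
E
```

```text
[[325.1922621   0.        279.5126794]
 [  0.        325.1922621 210.0327258]
 [  0.          0.          1.       ]]
tcp [ 185.4 -517.8  404.7] yaw 0.344 zaxis [-0.  0. -1.] t 1.95 F [ 0.3  0.7 -0.6] w 0.9985994745410461
shift [ 21.81 -19.43   0.03]
spin -10.56invalid input at $[0]: expected keys gripper, tx, ty, tz, spin
invalid input at $[0]: expected keys gripper, tx, ty, tz, spin
invalid input at $[0]: expected keys gripper, tx, ty, tz, spin
invalid input at $[0]: expected keys gripper, tx, ty, tz, spin
```

View pics/w1.png

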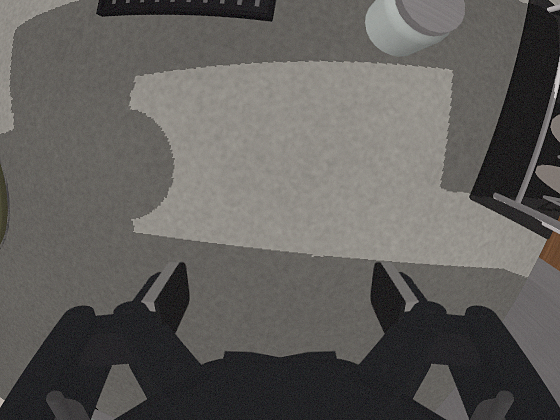

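The wrist picture shows the fingers at the bottom near (170,300) and (390,300), with tool +x upwards in the image. The arm has not moved yet because every row needs all the keys.

```bash

python3 -m creep '[{"gripper":85,"tx":0.99,"ty":-0.88,"tz":0,"spin":0},{"gripper":85,"tx":0.99,"ty":-0.88,"tz":0,"spin":0},{"gripper":85,"tx":0.99,"ty":-0.88,"tz":0,"spin":0},{"gripper":85,"tx":0.99,"ty":-0.88,"tz":0,"spin":0},{"gripper":85,"tx":0.99,"ty":-0.88,"tz":0,"spin":0},{"gripper":85,"tx":0.99,"ty":-0.88,"tz":0,"spin":0},{"gripper":85,"tx":0.99,"ty":-0.88,"tz":0,"spin":0},{"gripper":85,"tx":0.99,"ty":-0.88,"tz":0,"spin":0},{"gripper":85,"tx":0.99,"ty":-0.88,"tz":0,"spin":0},{"gripper":85,"tx":0.99,"ty":-0.88,"tz":0,"spin":0}]'
python3 -m creep '[{"gripper":85,"tx":0.99,"ty":-0.88,"tz":0,"spin":0},{"gripper":85,"tx":0.99,"ty":-0.88,"tz":0,"spin":0},{"gripper":85,"tx":0.99,"ty":-0.88,"tz":0,"spin":0},{"gripper":85,"tx":0.99,"ty":-0.88,"tz":0,"spin":0},{"gripper":85,"tx":0.99,"ty":-0.88,"tz":0,"spin":0},{"gripper":85,"tx":0.99,"ty":-0.88,"tz":0,"spin":0},{"gripper":85,"tx":0.99,"ty":-0.88,"tz":0,"spin":0},{"gripper":85,"tx":0.99,"ty":-0.88,"tz":0,"spin":0},{"gripper":85,"tx":0.99,"ty":-0.88,"tz":0,"spin":0},{"gripper":85,"tx":0.99,"ty":-0.88,"tz":0,"spin":0}]'
python3 -m creep '[{"gripper":85,"tx":0.99,"ty":-0.88,"tz":0,"spin":0},{"gripper":85,"tx":0.99,"ty":-0.88,"tz":0,"spin":0},{"gripper":85,"tx":0,"ty":0,"tz":0,"spin":-1},{"gripper":85,"tx":0,"ty":0,"tz":0,"spin":-1},{"gripper":85,"tx":0,"ty":0,"tz":0,"spin":-1},{"gripper":85,"tx":0,"ty":0,"tz":0,"spin":-1},{"gripper":85,"tx":0,"ty":0,"tz":0,"spin":-1},{"gripper":85,"tx":0,"ty":0,"tz":0,"spin":-1},{"gripper":85,"tx":0,"ty":0,"tz":0,"spin":-1},{"gripper":85,"tx":0,"ty":0,"tz":0,"spin":-1}]'
python3 -m creep '[{"gripper":85,"tx":0,"ty":0,"tz":0,"spin":-1},{"gripper":60,"tx":0,"ty":0,"tz":0,"spin":-1},{"gripper":60,"tx":0,"ty":0,"tz":0,"spin":-0.6},{"gripper":60,"tx":0,"ty":0,"tz":0,"spin":0},{"gripper":60,"tx":0,"ty":0,"tz":0,"spin":0},{"gripper":60,"tx":0,"ty":0,"tz":0,"spin":0},{"gripper":60,"tx":0,"ty":0,"tz":0,"spin":0},{"gripper":60,"tx":0,"ty":0,"tz":0,"spin":0},{"gripper":60,"tx":0,"ty":0,"tz":0,"spin":0},{"gripper":60,"tx":0,"ty":0,"tz":0,"spin":0}]'
python3 - <<'E'
from h import *
p=robot.capture('wrist');save(p,'w2')
rel([465,-5,404],1.45)
for l in ['catch_grip','cooker','lid']:
    for b in robot.boxes_of(p,l)[:2]: print(l,round(b['score'],2),np.round(b['box']))
E
```

```text
clock: 2.98
tool_pos: [312.8, -284.1, 404.8]
eef_rot: [0.0, 0.985, 0.171, 0.0]
ft_force: [0.3, -0.8, 0.3]
width: 0.995
finger_force: 0.0
clock: 3.82
tool_pos: [440.0, -51.6, 404.8]
eef_rot: [0.0, 0.985, 0.171, 0.0]
ft_force: [0.3, 0.6, 0.2]
width: 0.996
finger_force: 0.0
clock: 4.65
tool_pos: [465.0, -6.4, 404.7]
eef_rot: [0.0, 0.829, 0.559, 0.0]
ft_force: [-0.0, 0.5, 1.0]
width: 0.992
finger_force: 0.0
clock: 5.48
tool_pos: [465.0, -6.4, 404.7]
eef_rot: [-0.0, 0.747, 0.664, -0.0]
ft_force: [0.1, 0.1, 1.1]
width: 0.702
finger_force: 0.0
tcp [465.   -6.4 404.7] yaw 1.454 zaxis [ 0.  0. -1.] t 5.5333 F [ 0.3  0.1 -0. ] w 0.7030993652985249
shift [ 0.07 -0.01  0.03]
spin 0.03
catch_grip 0.85 [226. 169. 330. 251.]
cooker 0.91 [103.   0. 451. 255.]
cooker 0.48 [106.   0. 450. 156.]
lid 0.84 [106.   0. 451. 156.]
lid 0.36 [214. 284. 415. 358.]
```

View pics/w2.png

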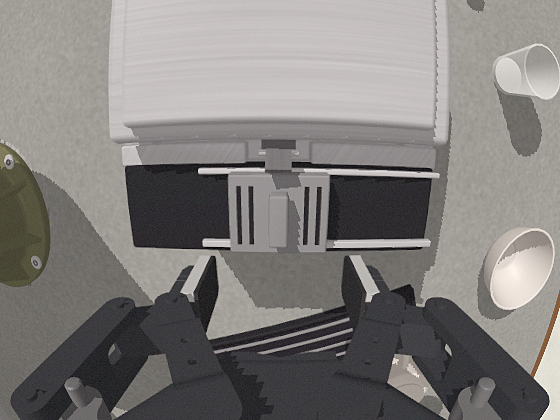

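The wrist view shows the catch hood at (230-328, 172-251) with its ridge at (278,219), top spanning rows 193-245. The deck's front corners are at (134,247) and (426,249). The slide direction is to the right (+tool y).

```bash
python3 - <<'E'
from h import *
p=robot.capture('wrist')
for n,c,z in [('ridge top',(279,194),186),('ridge bot',(279,246),186),('ridge c',(279,219),186),('plateTL',(230,173),170),('plateTR',(328,173),170),('plateBL',(231,251),170),('plateBR',(325,251),170),('dFL',(134,247),150),('dFR',(426,249),150),('lidL',(110,140),170),('lidR',(449,140),170)]: print(n,fatz(p,c,z).round(1))
rel([465,-6.4,404.7])
E
```

```text
ridge top [466.7  19.6 186. ]
ridge bot [462.7 -13.6 186. ]
ridge c [464.8   4.  186. ]
plateTL [436.6  33.3 170. ]
plateTR [499.   25.9 170. ]
plateBL [428.6 -20.3 170. ]
plateBR [492.9 -27.9 170. ]
dFL [344.7 -17.9 150. ]
dFR [578.1 -47.2 150. ]
lidL [355.6  68.3 170. ]
lidR [586.5  41.1 170. ]
tcp [465.   -6.4 404.7] yaw 1.454 zaxis [-0.  0. -1.] t 5.7333 F [-0.7  0.   0.3] w 0.7027391460696056
shift [ 0.  0. -0.]
```

```bash

python3 -m creep '[{"gripper":60,"tx":0.25,"ty":-0.03,"tz":0.5,"spin":0},{"gripper":60,"tx":0.24,"ty":-0.03,"tz":0.8,"spin":0.08},{"gripper":60,"tx":0,"ty":0,"tz":0.8,"spin":0},{"gripper":60,"tx":0,"ty":0,"tz":0.5,"spin":0},{"gripper":60,"tx":0,"ty":0,"tz":0.3,"spin":0},{"gripper":0,"tx":0,"ty":0,"tz":0,"spin":0},{"gripper":0,"tx":0,"ty":0,"tz":0,"spin":0},{"gripper":0,"tx":0,"ty":0,"tz":0,"spin":0},{"gripper":0,"tx":0,"ty":0,"tz":0,"spin":0},{"gripper":0,"tx":0,"ty":0,"tz":0,"spin":0}]' 30
python3 -m creep '[{"gripper":0,"tx":0,"ty":0,"tz":0,"spin":0},{"gripper":0,"tx":0,"ty":0,"tz":0,"spin":0},{"gripper":0,"tx":0,"ty":0,"tz":0,"spin":0},{"gripper":0,"tx":0,"ty":0.2,"tz":0,"spin":0},{"gripper":0,"tx":0,"ty":0.4,"tz":0,"spin":0},{"gripper":0,"tx":0,"ty":0.4,"tz":0,"spin":0},{"gripper":0,"tx":0,"ty":0.4,"tz":0,"spin":0},{"gripper":0,"tx":0,"ty":0.4,"tz":0,"spin":0},{"gripper":0,"tx":0,"ty":0.4,"tz":0,"spin":0},{"gripper":0,"tx":0,"ty":0.2,"tz":0,"spin":0}]' 30
python3 -m creep '[{"gripper":0,"tx":0,"ty":0.3,"tz":0,"spin":0},{"gripper":0,"tx":0,"ty":0.3,"tz":0,"spin":0},{"gripper":0,"tx":0,"ty":0.2,"tz":0,"spin":0},{"gripper":0,"tx":0,"ty":0.1,"tz":0,"spin":0},{"gripper":0,"tx":0,"ty":0.1,"tz":0,"spin":0},{"gripper":0,"tx":0,"ty":0.1,"tz":0,"spin":0},{"gripper":0,"tx":0,"ty":0,"tz":0,"spin":0},{"gripper":0,"tx":0,"ty":0,"tz":0,"spin":0},{"gripper":0,"tx":0,"ty":0,"tz":0,"spin":0},{"gripper":0,"tx":0,"ty":0,"tz":0,"spin":0}]' 30

```

```text
clock: 6.57
tool_pos: [465.0, 3.4, 347.5]
eef_rot: [0.001, 0.75, 0.661, 0.001]
ft_force: [-0.7, 0.1, 4.3]
width: 0.129
finger_force: 33.0
clock: 7.4
tool_pos: [513.2, -2.7, 347.4]
eef_rot: [0.0, 0.75, 0.661, 0.0]
ft_force: [-0.8, -0.4, 7.7]
width: 0.131
finger_force: 33.5
clock: 8.23
tool_pos: [534.3, -5.4, 347.5]
eef_rot: [0.0, 0.75, 0.661, 0.0]
ft_force: [-3.9, -0.6, 7.4]
width: 0.127
finger_force: 33.4
```

```bash

python3 -m creep '[{"gripper":0,"tx":0,"ty":0.1,"tz":0,"spin":0},{"gripper":0,"tx":0,"ty":0.05,"tz":0,"spin":0},{"gripper":0,"tx":0,"ty":0,"tz":0,"spin":0},{"gripper":0,"tx":0,"ty":0,"tz":0,"spin":0},{"gripper":0,"tx":0,"ty":0,"tz":0,"spin":0},{"gripper":0,"tx":0,"ty":0,"tz":0,"spin":0},{"gripper":0,"tx":0,"ty":0,"tz":0,"spin":0},{"gripper":0,"tx":0,"ty":0,"tz":0,"spin":0},{"gripper":0,"tx":0,"ty":0,"tz":0,"spin":0},{"gripper":0,"tx":0,"ty":0,"tz":0,"spin":0}]' 30
python3 -m creep '[{"gripper":40,"tx":0,"ty":0,"tz":0,"spin":0},{"gripper":40,"tx":0,"ty":0,"tz":0,"spin":0},{"gripper":40,"tx":0,"ty":0,"tz":0,"spin":0},{"gripper":40,"tx":0,"ty":0,"tz":-0.5,"spin":0},{"gripper":40,"tx":0,"ty":0,"tz":-1,"spin":0},{"gripper":40,"tx":0,"ty":0,"tz":-0.5,"spin":0},{"gripper":0,"tx":0,"ty":-0.8,"tz":0,"spin":0},{"gripper":0,"tx":0,"ty":-1,"tz":0,"spin":0},{"gripper":0,"tx":0,"ty":-1,"tz":0,"spin":0},{"gripper":0,"tx":0,"ty":-0.7,"tz":0,"spin":0}]' 30
python3 - <<'E'
from h import *
p=robot.capture('wrist');save(p,'w3');print(fray(p,(280,210)))
rel([465,-4,336])
for l in ['catch_grip','button_top']:
    for b in robot.boxes_of(p,l)[:2]: print(l,round(b['score'],2),np.round(b['box']))
E
```

```text
clock: 9.07
tool_pos: [536.0, -5.5, 347.3]
eef_rot: [-0.002, 0.75, 0.661, -0.002]
ft_force: [-28.1, 1.7, 20.8]
width: 0.125
finger_force: 35.0
clock: 9.9
tool_pos: [466.7, 3.2, 387.2]
eef_rot: [0.0, 0.75, 0.661, 0.0]
ft_force: [-0.4, -0.3, 0.8]
width: 0.003
finger_force: 0.0
(array([474.64970349,  74.15446252, 356.84698567]), array([-0.03359863, -0.27951563, -0.9595531 ]))
tcp [465.5   3.4 387.3] yaw 1.446 zaxis [ 0.  0. -1.] t 9.95 F [0.7 0.8 1.7] w -0.0033805770918484586
shift [-0.37  0.02  2.56]
catch_grip 0.9 [326. 191. 436. 277.]
button_top 0.58 [241. 169. 311. 258.]
```

View pics/w3.png

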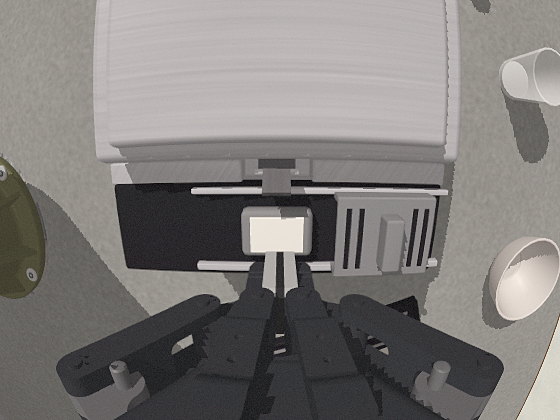

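The picture shows the button uncovered at (277,232) and the catch aside at (385,235), against its stop. Next I press the button and retreat at once from the opening lid.

```bash

python3 -m creep '[{"gripper":0,"tx":-0.2,"ty":0,"tz":0.8,"spin":0},{"gripper":0,"tx":-0.15,"ty":0,"tz":0.8,"spin":0},{"gripper":0,"tx":0,"ty":0,"tz":0.7,"spin":0},{"gripper":0,"tx":0,"ty":0,"tz":0.3,"spin":0},{"gripper":0,"tx":0,"ty":0,"tz":0.2,"spin":0},{"gripper":0,"tx":0,"ty":0,"tz":0.2,"spin":0},{"gripper":0,"tx":0,"ty":0,"tz":0.2,"spin":0},{"gripper":0,"tx":0,"ty":0,"tz":0.15,"spin":0},{"gripper":0,"tx":0,"ty":0,"tz":0,"spin":0},{"gripper":0,"tx":0,"ty":0,"tz":0,"spin":0}]' 30
python3 -m creep '[{"gripper":0,"tx":-0.3,"ty":0,"tz":-1,"spin":0},{"gripper":0,"tx":-1,"ty":0,"tz":-1,"spin":0},{"gripper":0,"tx":-1,"ty":0,"tz":-1,"spin":0},{"gripper":0,"tx":-1,"ty":0,"tz":-1,"spin":0},{"gripper":85,"tx":0,"ty":0,"tz":-1,"spin":0},{"gripper":85,"tx":0,"ty":0,"tz":-1,"spin":0},{"gripper":85,"tx":0,"ty":0,"tz":-1,"spin":0},{"gripper":85,"tx":0,"ty":0,"tz":-1,"spin":0},{"gripper":85,"tx":0,"ty":0,"tz":-0.5,"spin":0},{"gripper":85,"tx":0,"ty":0,"tz":0,"spin":0}]' 30
python3 -m creep '[{"gripper":85,"tx":0,"ty":0,"tz":0,"spin":0},{"gripper":85,"tx":0,"ty":0,"tz":0,"spin":0},{"gripper":85,"tx":0,"ty":0,"tz":0,"spin":0},{"gripper":85,"tx":0,"ty":0,"tz":0,"spin":0},{"gripper":85,"tx":0,"ty":0,"tz":0,"spin":0},{"gripper":85,"tx":0,"ty":0,"tz":0,"spin":0},{"gripper":85,"tx":0,"ty":0,"tz":0,"spin":0},{"gripper":85,"tx":0,"ty":0,"tz":0,"spin":0},{"gripper":85,"tx":0,"ty":0,"tz":0,"spin":0},{"gripper":85,"tx":0,"ty":0,"tz":0,"spin":0}]' 30
python3 - <<'E'
from h import *
p=robot.capture('wrist');save(p,'w4')
rel([465,-4,336])
im=[p['image']]
for n in('scene','side'):
    q=robot.capture(n);save(q,n+'4')
    for b in robot.boxes_of(q,'basket_handle')[:2]: print(n,round(b['score'],2),np.round(b['box']))
a=cv2.imread('pics/w4.png');b=cv2.imread('pics/side4.png')[140:350,200:410]
cv2.imwrite('pics/v4.png',np.hstack([cv2.resize(a,(480,360)),cv2.resize(b,(310,360))]))
for b in robot.boxes_of(p,'basket_handle')[:2]: print('w',round(b['score'],2),np.round(b['box']))
E
```

```text
clock: 10.88
tool_pos: [467.6, -4.4, 323.4]
eef_rot: [0.002, 0.75, 0.661, 0.001]
ft_force: [-16.4, -8.0, 37.7]
width: -0.001
finger_force: 20.2
clock: 11.72
tool_pos: [458.8, -69.3, 491.9]
eef_rot: [0.002, 0.75, 0.662, 0.001]
ft_force: [-0.5, 0.1, -1.3]
width: 0.847
finger_force: 0.0
clock: 12.55
tool_pos: [458.8, -69.4, 489.7]
eef_rot: [0.0, 0.75, 0.661, 0.0]
ft_force: [0.0, 0.1, -0.1]
width: 0.994
finger_force: 0.0
tcp [458.8 -69.4 489.7] yaw 1.445 zaxis [ 0. -0. -1.] t 12.6 F [ 1.  -0.4 -0.1] w 0.9961755698073614
shift [ 3.28 -0.1   7.68]
scene 0.74 [315. 220. 357. 257.]
side 0.7 [279. 199. 303. 214.]
side 0.55 [289. 247. 302. 263.]
w 0.62 [213.   0. 336.  45.]
```

View pics/v4.png

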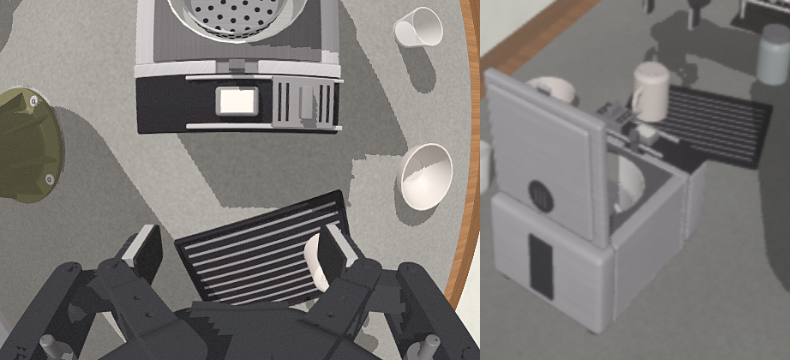

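The lid is open and the basket is in the pot, at the top edge of the wrist view. I move forward to see the handle.

```bash

python3 -m creep '[{"gripper":85,"tx":0.5,"ty":0,"tz":0,"spin":0},{"gripper":85,"tx":1,"ty":0,"tz":0,"spin":0},{"gripper":85,"tx":1,"ty":0,"tz":0,"spin":0},{"gripper":85,"tx":1,"ty":0,"tz":0,"spin":0},{"gripper":85,"tx":1,"ty":0,"tz":0,"spin":0},{"gripper":85,"tx":0.5,"ty":0,"tz":0,"spin":0},{"gripper":85,"tx":0,"ty":0,"tz":0,"spin":0},{"gripper":85,"tx":0,"ty":0,"tz":0,"spin":0},{"gripper":85,"tx":0,"ty":0,"tz":0,"spin":0},{"gripper":85,"tx":0,"ty":0,"tz":0,"spin":0}]' 30
python3 - <<'E'
from h import *
p=robot.capture('wrist');save(p,'w5')
rel([484,151,490])
for b in robot.regions_of(p,'basket_handle')[:2]:
    m=b['region'];print('w',round(b['score'],2),np.round(b['box']))
    pts=np.argwhere(m)[:,::-1].astype(float);c=pts.mean(0);w,v=np.linalg.eigh(np.cov((pts-c).T));print(c,w,v[:,1])
    A=fatz(p,c+20*v[:,1],130);B=fatz(p,c-20*v[:,1],130);print(A,B,fatz(p,c,130))
E
```

```text
clock: 13.68
tool_pos: [471.3, 29.2, 489.7]
eef_rot: [0.0, 0.75, 0.661, -0.0]
ft_force: [0.5, 0.4, -0.2]
width: 0.992
finger_force: 0.0
tcp [471.2  29.2 489.7] yaw 1.444 zaxis [ 0. -0. -1.] t 13.7333 F [0.  0.4 1.3] w 0.9973848366558671
shift [ 6.12 -0.13 -0.01]
w 0.7 [207.   1. 340. 131.]
[272.46227051  67.34784564] [1017.79417006 1108.60710046] [-0.99943048  0.03374475]
[458.83335288 153.56712232 130.        ] [498.39678144 149.6895986  130.        ] [478.61796616 151.44719963 130.        ]
w 0.31 [315. 197. 384. 252.]
[348.13621964 222.18717001] [263.82264277 377.40260336] [-0.99098769  0.13395299]
[517.06552092 -19.03054144 130.        ] [561.40762246 -18.72599785 130.        ] [539.00504839 -18.84885331 130.        ]
```

View pics/w5.png

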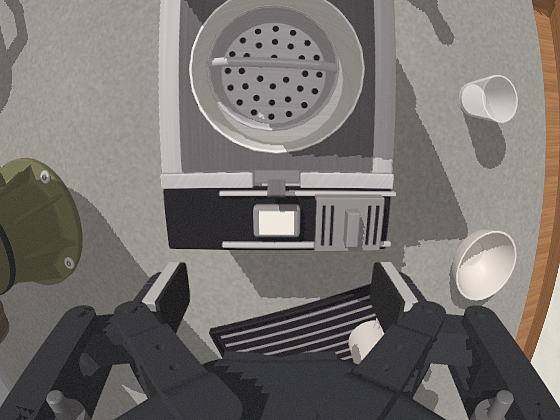

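The picture shows the basket's handle bar from (213,62) to (337,67), nearly along cooker y, with open space around it.

```bash
python3 - <<'E'
from h import *
p=robot.capture('wrist')
A=fatz(p,(213,62),131);B=fatz(p,(337,67),131);d=B-A;print(A,B,(A+B)/2,np.linalg.norm(d),np.arctan2(d[1],d[0]))
C=[fatz(p,c,147) for c in [(190,70),(363,70),(277,152)]];print(np.round(C))
rel(np.r_[((A+B)/2)[:2],490],np.arctan2(d[1],d[0])+np.pi)
E
```

```text
[420.3472618 166.4748979 131.       ] [542.79982804 145.05785827 131.        ] [481.57354492 155.76637809 131.        ] 124.31138550372289 -0.1731493161725702
[[400. 160. 147.]
 [565. 138. 147.]
 [473.  67. 147.]]
tcp [471.3  29.3 489.7] yaw 1.445 zaxis [ 0. -0. -1.] t 13.8333 F [ 0.4  0.5 -0.2] w 0.995614246237132
shift [ 6.34 -0.28 -0.01]
spin -14.55
```

```bash

python3 -m creep '[{"gripper":50,"tx":0.9,"ty":-0.04,"tz":0,"spin":0},{"gripper":50,"tx":0.9,"ty":-0.04,"tz":0,"spin":0},{"gripper":50,"tx":0.9,"ty":-0.04,"tz":0,"spin":0},{"gripper":50,"tx":0.9,"ty":-0.04,"tz":0,"spin":0},{"gripper":50,"tx":0.9,"ty":-0.04,"tz":0,"spin":0},{"gripper":50,"tx":0.9,"ty":-0.04,"tz":0,"spin":0},{"gripper":50,"tx":0.9,"ty":-0.04,"tz":0,"spin":0},{"gripper":50,"tx":0,"ty":0,"tz":0,"spin":-1},{"gripper":50,"tx":0,"ty":0,"tz":0,"spin":-1},{"gripper":50,"tx":0,"ty":0,"tz":0,"spin":-1}]' 30
python3 -m creep '[{"gripper":50,"tx":0,"ty":0,"tz":0.3,"spin":-1},{"gripper":50,"tx":0,"ty":0,"tz":0.5,"spin":-1},{"gripper":50,"tx":0,"ty":0,"tz":0.5,"spin":-1},{"gripper":50,"tx":0,"ty":0,"tz":0.5,"spin":-1},{"gripper":50,"tx":0,"ty":0,"tz":0.5,"spin":-1},{"gripper":50,"tx":0,"ty":0,"tz":0.5,"spin":-1},{"gripper":50,"tx":0,"ty":0,"tz":0.5,"spin":-1},{"gripper":50,"tx":0,"ty":0,"tz":0.5,"spin":-1},{"gripper":50,"tx":0,"ty":0,"tz":0.2,"spin":-1},{"gripper":50,"tx":0,"ty":0,"tz":0,"spin":-1}]' 30
python3 -m creep '[{"gripper":50,"tx":0,"ty":0,"tz":0,"spin":-1},{"gripper":50,"tx":0,"ty":0,"tz":0,"spin":-0.55},{"gripper":50,"tx":0,"ty":0,"tz":0,"spin":0},{"gripper":50,"tx":0,"ty":0,"tz":0,"spin":0},{"gripper":50,"tx":0,"ty":0,"tz":0,"spin":0},{"gripper":50,"tx":0,"ty":0,"tz":0,"spin":0},{"gripper":50,"tx":0,"ty":0,"tz":0,"spin":0},{"gripper":50,"tx":0,"ty":0,"tz":0,"spin":0},{"gripper":50,"tx":0,"ty":0,"tz":0,"spin":0},{"gripper":50,"tx":0,"ty":0,"tz":0,"spin":0}]' 30
python3 - <<'E'
from h import *
p=robot.capture('wrist');save(p,'w6')
rel([481.6,154.5,288],2.97)
for b in robot.regions_of(p,'basket_handle')[:1]:
    m=b['region'];print('w',round(b['score'],2),np.round(b['box']))
E
```

```text
clock: 14.67
tool_pos: [481.5, 155.6, 489.6]
eef_rot: [-0.0, 0.635, 0.772, -0.0]
ft_force: [-1.4, -1.0, -0.1]
width: 0.587
finger_force: 0.0
clock: 15.5
tool_pos: [481.5, 155.2, 408.6]
eef_rot: [-0.001, 0.164, 0.986, -0.0]
ft_force: [0.3, -0.4, -0.3]
width: 0.589
finger_force: 0.0
clock: 16.33
tool_pos: [481.5, 155.6, 409.7]
eef_rot: [-0.0, 0.086, 0.996, -0.0]
ft_force: [-0.3, -0.3, 0.3]
width: 0.587
finger_force: 0.0
tcp [481.5 155.6 409.7] yaw 2.969 zaxis [ 0.  0. -1.] t 16.3833 F [-0.5  0.3 -0.1] w 0.5869916234471589
shift [-0.01 -0.05  6.08]
spin -0.01
w 0.98 [201. 109. 362. 279.]
```

View pics/w6.png

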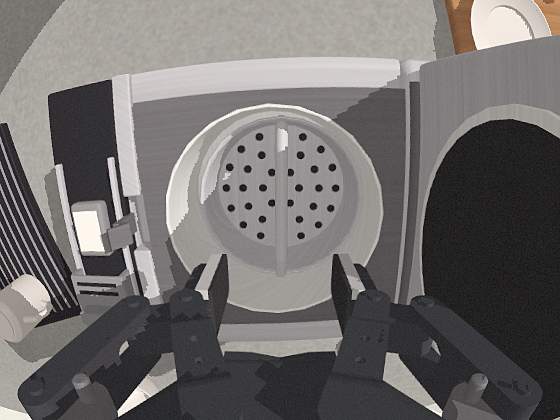

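The bar runs vertically in the image at column 281, from row 125 to 272, between the open fingers and aligned with them.

```bash
python3 - <<'E'
from h import *
p=robot.capture('wrist')
A=fatz(p,(281,128),131);B=fatz(p,(281,270),131);d=B-A;print(A,B,(A+B)/2,np.linalg.norm(d),np.arctan2(d[1],d[0]))
print(np.round([fatz(p,c,110) for c in [(203,190),(358,190)]]))
rel(np.r_[((A+B)/2)[:2],288],np.arctan2(d[1],d[0])+np.pi)
E
```

```text
[418.18115029 167.46228967 131.        ] [534.30397804 147.33137345 131.        ] [476.24256417 157.39683156 131.        ] 117.85484678986016 -0.17165281009928451
[[459.  92. 110.]
 [482. 224. 110.]]
tcp [481.5 155.6 409.7] yaw 2.969 zaxis [-0. -0. -1.] t 16.4833 F [-0.1 -0.1  0.7] w 0.5779857885150889
shift [0.27 0.05 6.08]
spin -0.01
```

```bash

python3 -m creep '[{"gripper":50,"tx":0.15,"ty":0.03,"tz":0.5,"spin":0},{"gripper":50,"tx":0,"ty":0,"tz":0.8,"spin":0},{"gripper":50,"tx":0,"ty":0,"tz":0.9,"spin":0},{"gripper":50,"tx":0,"ty":0,"tz":0.9,"spin":0},{"gripper":50,"tx":0,"ty":0,"tz":0.9,"spin":0},{"gripper":50,"tx":0,"ty":0,"tz":0.9,"spin":0},{"gripper":50,"tx":0,"ty":0,"tz":0.7,"spin":0},{"gripper":50,"tx":0,"ty":0,"tz":0.5,"spin":0},{"gripper":50,"tx":0,"ty":0,"tz":0,"spin":0},{"gripper":50,"tx":0,"ty":0,"tz":0,"spin":0}]' 30
python3 -m creep '[{"gripper":0,"tx":0,"ty":0,"tz":0,"spin":0},{"gripper":0,"tx":0,"ty":0,"tz":0,"spin":0},{"gripper":0,"tx":0,"ty":0,"tz":0,"spin":0},{"gripper":0,"tx":0,"ty":0,"tz":0,"spin":0},{"gripper":0,"tx":0,"ty":0,"tz":0,"spin":0},{"gripper":0,"tx":0,"ty":0,"tz":0,"spin":0},{"gripper":0,"tx":0,"ty":0,"tz":0,"spin":0},{"gripper":0,"tx":0,"ty":0,"tz":0,"spin":0},{"gripper":0,"tx":0,"ty":0,"tz":0,"spin":0},{"gripper":0,"tx":0,"ty":0,"tz":0,"spin":0}]' 60
```

```text
clock: 17.32
tool_pos: [478.6, 156.7, 287.5]
eef_rot: [-0.0, 0.086, 0.996, -0.0]
ft_force: [0.7, 1.2, 1.0]
width: 0.58
finger_force: 0.0
clock: 18.15
tool_pos: [478.8, 156.8, 288.3]
eef_rot: [0.001, 0.086, 0.996, 0.0]
ft_force: [-0.6, 3.5, 6.4]
width: 0.092
finger_force: 58.7
```

```bash

python3 -m creep '[{"gripper":0,"tx":0,"ty":0,"tz":-0.1,"spin":0},{"gripper":0,"tx":0,"ty":0,"tz":-0.2,"spin":0},{"gripper":0,"tx":0,"ty":0,"tz":-0.3,"spin":0},{"gripper":0,"tx":0,"ty":0,"tz":-0.4,"spin":0},{"gripper":0,"tx":0,"ty":0,"tz":-0.4,"spin":0},{"gripper":0,"tx":0,"ty":0,"tz":-0.4,"spin":0},{"gripper":0,"tx":0,"ty":0,"tz":-0.4,"spin":0},{"gripper":0,"tx":0,"ty":0,"tz":-0.4,"spin":0},{"gripper":0,"tx":0,"ty":0,"tz":-0.4,"spin":0},{"gripper":0,"tx":0,"ty":0,"tz":-0.4,"spin":0}]' 60
python3 -m creep '[{"gripper":0,"tx":0,"ty":0,"tz":-0.6,"spin":0},{"gripper":0,"tx":0,"ty":0,"tz":-0.7,"spin":0},{"gripper":0,"tx":0,"ty":0,"tz":-0.8,"spin":0},{"gripper":0,"tx":0,"ty":0,"tz":-0.8,"spin":0},{"gripper":0,"tx":0,"ty":0,"tz":-0.8,"spin":0},{"gripper":0,"tx":0,"ty":0,"tz":-0.8,"spin":0},{"gripper":0,"tx":0,"ty":0,"tz":-0.6,"spin":0},{"gripper":0,"tx":0,"ty":0,"tz":-0.4,"spin":0},{"gripper":0,"tx":0,"ty":0,"tz":-0.1,"spin":0},{"gripper":0,"tx":0,"ty":0,"tz":0,"spin":0}]' 60
python3 - <<'E'
from h import *
p=robot.capture('wrist');save(p,'w7')
rel([439,-311,467])
q=robot.capture('scene')
# tray yaw check from region
r=robot.regions_of(q,'tray')[0];m=r['region'].astype(np.uint8);print(r['score'],r['box'])
c=max(cv2.findContours(m,0,2)[0],key=cv2.contourArea);pts=np.array([atz(q,x[0]+0.,16)[:2] for x in c],np.float32);print(cv2.minAreaRect(pts))
E
python3 -c "
import cv2,numpy as np
cv2.imwrite('pics/x.png',cv2.imread('pics/w7.png'))"
```

```text
clock: 18.98
tool_pos: [478.6, 156.7, 356.6]
eef_rot: [0.0, 0.086, 0.996, 0.0]
ft_force: [0.3, -0.2, -2.4]
width: 0.089
finger_force: 58.6
clock: 19.82
tool_pos: [478.6, 156.6, 467.9]
eef_rot: [0.0, 0.086, 0.996, 0.0]
ft_force: [-0.5, 0.0, -2.0]
width: 0.089
finger_force: 58.6
tcp [478.6 156.6 467.2] yaw 2.969 zaxis [-0.001 -0.    -1.   ] t 19.8667 F [-0.7 -0.5 -3.8] w 0.09302026002822798
shift [-2.060e+00 -2.337e+01  2.000e-02]
0.62 [207.9, 139.1, 297.1, 216.8]
((496.0303955078125, -304.61383056640625), (329.2666931152344, 229.77284240722656), 11.315252304077148)
```

View pics/w7.png

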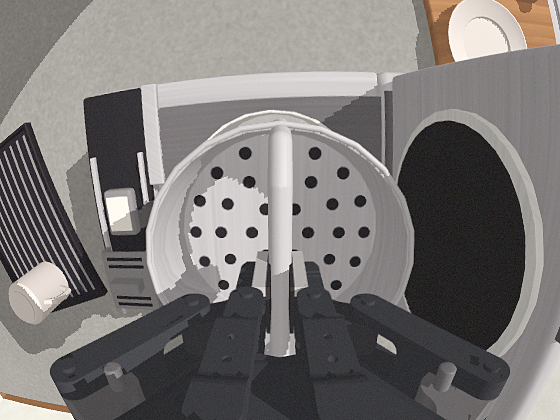

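The basket hangs level in the grip, and the tray and mug are visible at left. Carry to the tray next.

```bash

python3 -m creep '[{"gripper":0,"tx":-0.09,"ty":-0.3,"tz":0,"spin":0},{"gripper":0,"tx":-0.09,"ty":-0.6,"tz":0,"spin":0},{"gripper":0,"tx":-0.09,"ty":-0.9,"tz":0,"spin":0},{"gripper":0,"tx":-0.09,"ty":-1,"tz":0,"spin":0},{"gripper":0,"tx":-0.09,"ty":-1,"tz":0,"spin":0},{"gripper":0,"tx":-0.09,"ty":-1,"tz":0,"spin":0},{"gripper":0,"tx":-0.09,"ty":-1,"tz":0,"spin":0},{"gripper":0,"tx":-0.09,"ty":-1,"tz":0,"spin":0},{"gripper":0,"tx":-0.09,"ty":-1,"tz":0,"spin":0},{"gripper":0,"tx":-0.09,"ty":-1,"tz":0,"spin":0}]' 60
python3 -m creep '[{"gripper":0,"tx":-0.09,"ty":-1,"tz":0,"spin":0},{"gripper":0,"tx":-0.09,"ty":-1,"tz":0,"spin":0},{"gripper":0,"tx":-0.09,"ty":-1,"tz":0,"spin":0},{"gripper":0,"tx":-0.09,"ty":-1,"tz":0,"spin":0},{"gripper":0,"tx":-0.09,"ty":-1,"tz":0,"spin":0},{"gripper":0,"tx":-0.09,"ty":-1,"tz":0,"spin":0},{"gripper":0,"tx":-0.09,"ty":-1,"tz":0,"spin":0},{"gripper":0,"tx":-0.09,"ty":-1,"tz":0,"spin":0},{"gripper":0,"tx":-0.09,"ty":-1,"tz":0,"spin":0},{"gripper":0,"tx":-0.09,"ty":-1,"tz":0,"spin":0}]' 60
python3 -m creep '[{"gripper":0,"tx":-0.09,"ty":-1,"tz":0,"spin":0},{"gripper":0,"tx":-0.09,"ty":-1,"tz":0,"spin":0},{"gripper":0,"tx":-0.09,"ty":-0.9,"tz":0,"spin":0},{"gripper":0,"tx":-0.09,"ty":-0.7,"tz":0,"spin":0},{"gripper":0,"tx":0,"ty":-0.5,"tz":0,"spin":0},{"gripper":0,"tx":0,"ty":-0.3,"tz":0,"spin":0},{"gripper":0,"tx":0,"ty":-0.2,"tz":0,"spin":0},{"gripper":0,"tx":0,"ty":-0.06,"tz":0,"spin":0},{"gripper":0,"tx":0,"ty":0,"tz":0,"spin":0},{"gripper":0,"tx":0,"ty":0,"tz":0,"spin":0}]' 60
python3 -m creep '[{"gripper":0,"tx":0,"ty":0,"tz":0.3,"spin":0},{"gripper":0,"tx":0,"ty":0,"tz":0.6,"spin":0},{"gripper":0,"tx":0,"ty":0,"tz":0.8,"spin":0},{"gripper":0,"tx":0,"ty":0,"tz":0.8,"spin":0},{"gripper":0,"tx":0,"ty":0,"tz":0.8,"spin":0},{"gripper":0,"tx":0,"ty":0,"tz":0.8,"spin":0},{"gripper":0,"tx":0,"ty":0,"tz":0.8,"spin":0},{"gripper":0,"tx":0,"ty":0,"tz":0.7,"spin":0},{"gripper":0,"tx":0,"ty":0,"tz":0.4,"spin":0},{"gripper":0,"tx":0,"ty":0,"tz":0,"spin":0}]' 60
python3 - <<'E'
from h import *
rel([440.5,-313,246])
w=robot.capture('wrist');save(w,'w8')
for n in('scene','side'):
    q=robot.capture(n);save(q,n+'8')
    for l,z in [('tray',16),('mug',57),('basket_handle',211)]:
        for r in robot.regions_of(q,l)[:1]:
            c=max(cv2.findContours(r['region'].astype(np.uint8),0,2)[0],key=cv2.contourArea);pts=np.array([atz(q,x[0]+0.,z)[:2] for x in c],np.float32);b=r['box'];print(n,l,round(r['score'],2),np.round(b),cv2.minAreaRect(pts),atz(q,((b[0]+b[2])/2,(b[1]+b[3])/2),z).round())
E
```

```text
clock: 20.8
tool_pos: [465.6, -21.7, 467.5]
eef_rot: [-0.0, 0.086, 0.996, -0.0]
ft_force: [-0.1, -0.0, -2.9]
width: 0.089
finger_force: 58.6
clock: 21.63
tool_pos: [448.7, -221.7, 467.5]
eef_rot: [-0.0, 0.086, 0.996, 0.0]
ft_force: [0.6, 0.2, -3.1]
width: 0.09
finger_force: 58.6
clock: 22.47
tool_pos: [440.8, -312.5, 467.8]
eef_rot: [0.0, 0.086, 0.996, 0.0]
ft_force: [0.4, 1.0, -3.5]
width: 0.089
finger_force: 58.6
clock: 23.3
tool_pos: [440.6, -312.6, 345.9]
eef_rot: [-0.001, 0.086, 0.996, 0.001]
ft_force: [0.6, 0.3, -2.5]
width: 0.093
finger_force: 58.6
tcp [ 440.6 -312.6  345.9] yaw 2.97 zaxis [-0.002  0.002 -1.   ] t 23.3 F [ 0.6  0.3 -2.5] w 0.09308072991623376
shift [-0.01 -0.03  4.99]
scene tray 0.84 [206. 152. 296. 218.] ((495.7938232421875, -306.24267578125), (329.7966613769531, 230.25633239746094), 12.023488998413086) [ 527. -272.   16.]
scene mug 0.56 [222. 172. 244. 199.] ((597.1320190429688, -287.630126953125), (145.3808135986328, 79.00005340576172), 60.89961624145508) [ 598. -285.   57.]
scene basket_handle 0.82 [242. 130. 280. 166.] ((483.3316650390625, -262.5380859375), (163.8946990966797, 131.2746124267578), 47.07040786743164) [ 479. -252.  211.]
side tray 0.86 [299. 188. 388. 237.] ((455.17510986328125, -306.16973876953125), (244.66493225097656, 233.3928985595703), 10.364596366882324) [ 484. -283.   16.]
side mug 0.71 [303. 175. 329. 211.] ((594.6304931640625, -290.9967041015625), (79.834716796875, 239.56869506835938), 24.886520385742188) [ 589. -286.   57.]
side basket_handle 0.93 [341. 159. 385. 197.] ((400.6541442871094, -200.1529998779297), (127.17382049560547, 217.5346221923828), 20.803598403930664) [ 397. -193.  211.]
```

```bash

python3 -m creep '[{"gripper":0,"tx":0,"ty":-0.05,"tz":0.4,"spin":0},{"gripper":0,"tx":0,"ty":-0.05,"tz":0.7,"spin":0},{"gripper":0,"tx":0,"ty":0,"tz":0.7,"spin":0},{"gripper":0,"tx":0,"ty":0,"tz":0.7,"spin":0},{"gripper":0,"tx":0,"ty":0,"tz":0.6,"spin":0},{"gripper":0,"tx":0,"ty":0,"tz":0.5,"spin":0},{"gripper":0,"tx":0,"ty":0,"tz":0.4,"spin":0},{"gripper":0,"tx":0,"ty":0,"tz":0.3,"spin":0},{"gripper":0,"tx":0,"ty":0,"tz":0.2,"spin":0},{"gripper":0,"tx":0,"ty":0,"tz":0.1,"spin":0}]' 60
python3 -m creep '[{"gripper":0,"tx":0,"ty":0,"tz":0.1,"spin":0},{"gripper":0,"tx":0,"ty":0,"tz":0.1,"spin":0},{"gripper":0,"tx":0,"ty":0,"tz":0.05,"spin":0},{"gripper":0,"tx":0,"ty":0,"tz":0.05,"spin":0},{"gripper":0,"tx":0,"ty":0,"tz":0.05,"spin":0},{"gripper":0,"tx":0,"ty":0,"tz":0,"spin":0},{"gripper":0,"tx":0,"ty":0,"tz":0,"spin":0},{"gripper":0,"tx":0,"ty":0,"tz":0,"spin":0},{"gripper":0,"tx":0,"ty":0,"tz":0,"spin":0},{"gripper":0,"tx":0,"ty":0,"tz":0,"spin":0}]' 60
```

```text
clock: 24.58
tool_pos: [440.3, -315.0, 255.3]
eef_rot: [-0.0, 0.086, 0.996, 0.0]
ft_force: [1.2, -0.2, -2.9]
width: 0.088
finger_force: 58.6
clock: 25.42
tool_pos: [440.3, -315.0, 248.7]
eef_rot: [0.0, 0.086, 0.996, -0.0]
ft_force: [-0.1, 0.6, -2.6]
width: 0.09
finger_force: 58.6
```

```bash

python3 -m creep '[{"gripper":0,"tx":0,"ty":0,"tz":0.05,"spin":0},{"gripper":0,"tx":0,"ty":0,"tz":0.05,"spin":0},{"gripper":0,"tx":0,"ty":0,"tz":0,"spin":0},{"gripper":0,"tx":0,"ty":0,"tz":0,"spin":0},{"gripper":0,"tx":0,"ty":0,"tz":0,"spin":0},{"gripper":0,"tx":0,"ty":0,"tz":0,"spin":0},{"gripper":0,"tx":0,"ty":0,"tz":0,"spin":0},{"gripper":0,"tx":0,"ty":0,"tz":0,"spin":0},{"gripper":0,"tx":0,"ty":0,"tz":0,"spin":0},{"gripper":0,"tx":0,"ty":0,"tz":0,"spin":0}]' 60
```

```text
clock: 26.25
tool_pos: [440.3, -315.0, 246.7]
eef_rot: [-0.0, 0.086, 0.996, -0.0]
ft_force: [-0.3, -0.5, -2.3]
width: 0.091
finger_force: 58.8
```

```bash

python3 -m creep '[{"gripper":0,"tx":0,"ty":0,"tz":0.05,"spin":0},{"gripper":0,"tx":0,"ty":0,"tz":0,"spin":0},{"gripper":0,"tx":0,"ty":0,"tz":0,"spin":0},{"gripper":0,"tx":0,"ty":0,"tz":0.04,"spin":0},{"gripper":0,"tx":0,"ty":0,"tz":0,"spin":0},{"gripper":0,"tx":0,"ty":0,"tz":0,"spin":0},{"gripper":0,"tx":0,"ty":0,"tz":0,"spin":0},{"gripper":0,"tx":0,"ty":0,"tz":0,"spin":0},{"gripper":0,"tx":0,"ty":0,"tz":0,"spin":0},{"gripper":0,"tx":0,"ty":0,"tz":0,"spin":0}]' 60

```

```text
clock: 27.08
tool_pos: [440.4, -314.9, 246.3]
eef_rot: [0.0, 0.086, 0.996, -0.0]
ft_force: [-6.0, 7.1, 15.9]
width: 0.094
finger_force: 60.6
```

```bash

python3 -m creep '[{"gripper":0,"tx":0,"ty":0,"tz":-0.04,"spin":0},{"gripper":0,"tx":0,"ty":0,"tz":-0.02,"spin":0},{"gripper":8,"tx":0,"ty":0,"tz":0,"spin":0},{"gripper":12,"tx":0,"ty":0,"tz":0,"spin":0},{"gripper":16,"tx":0,"ty":0,"tz":0,"spin":0},{"gripper":24,"tx":0,"ty":0,"tz":0,"spin":0},{"gripper":36,"tx":0,"ty":0,"tz":0,"spin":0},{"gripper":36,"tx":0,"ty":0,"tz":0,"spin":0},{"gripper":36,"tx":0,"ty":0,"tz":0,"spin":0},{"gripper":36,"tx":0,"ty":0,"tz":0,"spin":0}]' 20
python3 -m creep '[{"gripper":36,"tx":0,"ty":0,"tz":-0.2,"spin":0},{"gripper":36,"tx":0,"ty":0,"tz":-0.5,"spin":0},{"gripper":36,"tx":0,"ty":0,"tz":-0.8,"spin":0},{"gripper":36,"tx":0,"ty":0,"tz":-1,"spin":0},{"gripper":36,"tx":0,"ty":0,"tz":-1,"spin":0},{"gripper":36,"tx":0,"ty":0,"tz":-1,"spin":0},{"gripper":36,"tx":0,"ty":0,"tz":-1,"spin":0},{"gripper":36,"tx":0,"ty":0,"tz":-1,"spin":0},{"gripper":0,"tx":0,"ty":0,"tz":-1,"spin":0},{"gripper":0,"tx":0,"ty":0,"tz":-0.5,"spin":0}]' 20
python3 - <<'E'
from h import *
rel([478,155,560])
w=robot.capture('wrist');save(w,'w9')
r=robot.regions_of(w,'basket_handle')
for x in r[:1]:
    b=x['box'];print(x['score'],np.round(b));print([fatz(w,c,70).round() for c in[((b[0]+b[2])/2,(b[1]+b[3])/2),(b[0],(b[1]+b[3])/2),(b[2],(b[1]+b[3])/2),((b[0]+b[2])/2,b[1])]])
s=robot.capture('side')
for x in robot.regions_of(s,'lid')[:2]: print('lid',x['score'],np.round(x['box']))
H=np.array([481.9,131.2,0]);a=1.446;X=np.array([np.cos(a),np.sin(a),0]);Y=np.array([-np.sin(a),np.cos(a),0]);hin=H+125*X+[0,0,155]
for th in (1.55,1.65):
    u=-X*np.cos(th)+np.array([0,0,1])*np.sin(th);n=X*np.sin(th)+np.array([0,0,1])*np.cos(th)
    C=np.array([hin+u*l+n*t+Y*y for l in(0,205) for t in(0,32) for y in(-114,114)]);pp=proj(s,C);print(th,pp.min(0).round(),pp.max(0).round(),'top outer',(hin+u*205+n*32).round(), 'lid_top',(hin+u*150+n*32).round())
print('hinge',hin)
E
```

```text
clock: 27.92
tool_pos: [440.3, -315.0, 246.0]
eef_rot: [-0.0, 0.086, 0.996, 0.0]
ft_force: [0.0, 0.3, 0.4]
width: 0.418
finger_force: 0.0
clock: 28.75
tool_pos: [440.2, -314.8, 409.5]
eef_rot: [0.002, 0.086, 0.996, -0.001]
ft_force: [-0.3, 0.1, -0.0]
width: 0.146
finger_force: 0.0
tcp [ 440.2 -314.8  409.5] yaw 2.969 zaxis [ 0.003 -0.002 -1.   ] t 28.75 F [-0.3  0.1 -0. ] w 0.14594318939880055
shift [ 2.14 23.45 -7.58]
0.65 [211. 113. 350. 261.]
[array([ 436., -314.,   70.]), array([ 424., -382.,   70.]), array([ 447., -246.,   70.]), array([ 366., -302.,   70.])]
lid 0.66 [204. 180. 289. 283.]
lid 0.5 [184. 219. 206. 254.]
1.55 [203. 173.] [292. 289.] top outer [501. 283. 361.] lid_top [501. 284. 306.]
1.65 [197. 177.] [288. 290.] top outer [503. 303. 357.] lid_top [503. 299. 302.]
hinge [497.45908084 255.22787994 155.        ]
```

```bash

python3 -m creep '[{"gripper":0,"tx":0.07,"ty":0.5,"tz":-0.83,"spin":0},{"gripper":0,"tx":0.07,"ty":0.8,"tz":-0.83,"spin":0},{"gripper":0,"tx":0.07,"ty":1,"tz":-0.83,"spin":0},{"gripper":0,"tx":0.07,"ty":1,"tz":-0.83,"spin":0},{"gripper":0,"tx":0.07,"ty":1,"tz":-0.83,"spin":0},{"gripper":0,"tx":0.07,"ty":1,"tz":-0.83,"spin":0},{"gripper":0,"tx":0.07,"ty":1,"tz":-0.83,"spin":0},{"gripper":0,"tx":0.07,"ty":1,"tz":-0.83,"spin":0},{"gripper":0,"tx":0.07,"ty":1,"tz":-0.83,"spin":0},{"gripper":0,"tx":0.07,"ty":1,"tz":-0.83,"spin":0}]' 20
python3 -m creep '[{"gripper":0,"tx":0.07,"ty":1,"tz":0,"spin":0},{"gripper":0,"tx":0.07,"ty":1,"tz":0,"spin":0},{"gripper":0,"tx":0.07,"ty":1,"tz":0,"spin":0},{"gripper":0,"tx":0.07,"ty":1,"tz":0,"spin":0},{"gripper":0,"tx":0.07,"ty":1,"tz":0,"spin":0},{"gripper":0,"tx":0.07,"ty":1,"tz":0,"spin":0},{"gripper":0,"tx":0.07,"ty":1,"tz":0,"spin":0},{"gripper":0,"tx":0.07,"ty":1,"tz":0,"spin":0},{"gripper":0,"tx":0.07,"ty":1,"tz":0,"spin":0},{"gripper":0,"tx":0.07,"ty":1,"tz":0,"spin":0}]' 20
python3 -c "
from h import *
rel([508.5,342.5,575],3.017)"
```

```text
clock: 29.78
tool_pos: [458.7, -128.5, 571.5]
eef_rot: [-0.001, 0.086, 0.996, 0.0]
ft_force: [0.7, 0.0, 0.2]
width: -0.0
finger_force: 0.0
clock: 30.62
tool_pos: [479.4, 71.1, 570.6]
eef_rot: [-0.001, 0.086, 0.996, -0.0]
ft_force: [0.2, 0.0, 0.1]
width: -0.001
finger_force: 0.0
tcp [479.4  71.1 570.6] yaw 2.969 zaxis [-0.002 -0.    -1.   ] t 30.6167 F [0.2 0.  0.1] w -0.0013946729206204182
shift [ 0.9  13.62 -0.22]
spin -0.46
```

```bash

python3 -m creep '[{"gripper":0,"tx":0.06,"ty":1,"tz":-0.2,"spin":0},{"gripper":0,"tx":0.06,"ty":1,"tz":0,"spin":0},{"gripper":0,"tx":0.06,"ty":1,"tz":0,"spin":0},{"gripper":0,"tx":0.06,"ty":1,"tz":0,"spin":0},{"gripper":0,"tx":0.06,"ty":1,"tz":0,"spin":0},{"gripper":0,"tx":0.06,"ty":1,"tz":0,"spin":0},{"gripper":0,"tx":0.06,"ty":1,"tz":0,"spin":0},{"gripper":0,"tx":0.06,"ty":1,"tz":0,"spin":0},{"gripper":0,"tx":0.06,"ty":1,"tz":0,"spin":0},{"gripper":0,"tx":0.06,"ty":1,"tz":0,"spin":0}]' 20
python3 -m creep '[{"gripper":0,"tx":0.06,"ty":1,"tz":0,"spin":0},{"gripper":0,"tx":0.06,"ty":1,"tz":0,"spin":0},{"gripper":0,"tx":0.06,"ty":0.8,"tz":0,"spin":-0.1},{"gripper":0,"tx":0.06,"ty":0.5,"tz":0,"spin":-0.1},{"gripper":0,"tx":0.06,"ty":0.3,"tz":0,"spin":-0.1},{"gripper":0,"tx":0,"ty":0,"tz":0,"spin":-0.1},{"gripper":0,"tx":0,"ty":0,"tz":0,"spin":-0.06},{"gripper":0,"tx":0,"ty":0,"tz":0,"spin":0},{"gripper":0,"tx":0,"ty":0,"tz":0,"spin":0},{"gripper":0,"tx":0,"ty":0,"tz":0,"spin":0}]' 20
python3 -c "
from h import *
rel([508.5,342.5,490],3.017)"
```

```text
clock: 31.45
tool_pos: [501.9, 270.5, 574.3]
eef_rot: [-0.001, 0.086, 0.996, -0.001]
ft_force: [0.3, -0.5, -0.4]
width: 0.001
finger_force: 0.0
clock: 32.28
tool_pos: [507.7, 340.6, 576.3]
eef_rot: [0.0, 0.063, 0.998, 0.0]
ft_force: [-0.1, 0.6, 0.5]
width: 0.004
finger_force: 0.0
tcp [507.7 340.6 576.3] yaw 3.016 zaxis [ 0.  0. -1.] t 32.2833 F [-0.1  0.6  0.5] w 0.0038202175682186946
shift [-0.03  0.1   4.32]
spin -0.0
```

```bash

python3 -m creep '[{"gripper":0,"tx":0,"ty":0,"tz":0.3,"spin":0},{"gripper":0,"tx":0,"ty":0,"tz":0.5,"spin":0},{"gripper":0,"tx":0,"ty":0,"tz":0.7,"spin":0},{"gripper":0,"tx":0,"ty":0,"tz":0.7,"spin":0},{"gripper":0,"tx":0,"ty":0,"tz":0.7,"spin":0},{"gripper":0,"tx":0,"ty":0,"tz":0.7,"spin":0},{"gripper":0,"tx":0,"ty":0,"tz":0.5,"spin":0},{"gripper":0,"tx":0,"ty":0,"tz":0.2,"spin":0},{"gripper":0,"tx":0,"ty":0,"tz":0,"spin":0},{"gripper":0,"tx":0,"ty":0,"tz":0,"spin":0}]' 20
python3 -m creep '[{"gripper":0,"tx":0,"ty":-0.3,"tz":0,"spin":0},{"gripper":0,"tx":0,"ty":-0.36,"tz":0,"spin":0},{"gripper":0,"tx":0,"ty":-0.36,"tz":0,"spin":0},{"gripper":0,"tx":0,"ty":-0.36,"tz":0,"spin":0},{"gripper":0,"tx":0,"ty":-0.36,"tz":0,"spin":0},{"gripper":0,"tx":0,"ty":-0.36,"tz":0,"spin":0},{"gripper":0,"tx":0,"ty":-0.36,"tz":0,"spin":0},{"gripper":0,"tx":0,"ty":-0.36,"tz":0,"spin":0},{"gripper":0,"tx":0,"ty":-0.36,"tz":0,"spin":0},{"gripper":0,"tx":0,"ty":-0.36,"tz":0,"spin":0}]' 20
python3 -m creep '[{"gripper":0,"tx":0,"ty":-0.38,"tz":-0.03,"spin":0},{"gripper":0,"tx":0,"ty":-0.38,"tz":-0.03,"spin":0},{"gripper":0,"tx":0,"ty":-0.38,"tz":-0.03,"spin":0},{"gripper":0,"tx":0,"ty":-0.38,"tz":-0.03,"spin":0},{"gripper":0,"tx":0,"ty":-0.32,"tz":0.09,"spin":0},{"gripper":0,"tx":0,"ty":-0.32,"tz":0.09,"spin":0},{"gripper":0,"tx":0,"ty":-0.32,"tz":0.09,"spin":0},{"gripper":0,"tx":0,"ty":-0.32,"tz":0.09,"spin":0},{"gripper":0,"tx":0,"ty":-0.32,"tz":0.09,"spin":0},{"gripper":0,"tx":0,"ty":0,"tz":0,"spin":0}]' 20
python3 - <<'E'
from h import *
rel([508.5,342.5,490],3.017)
o=robot.get_obs();a=1.446;t=o['tool_pos'];print('X',(t[:2]-[497.5,255.2])@[np.cos(a),np.sin(a)],'Z',t[2]-173-155)
s=robot.capture('side');save(s,'side10')
hin=np.array([497.5,255.2,155]);X=np.array([np.cos(a),np.sin(a),0]);Y=np.array([-np.sin(a),np.cos(a),0])
for x in robot.regions_of(s,'lid')[:1]: print('lid',x['score'],np.round(x['box']))
for th in (.8,1.,1.2,1.4,1.6):
    u=-X*np.cos(th)+np.array([0,0,1])*np.sin(th);n=X*np.sin(th)+np.array([0,0,1])*np.cos(th)
    C=np.array([hin+u*l+n*t+Y*y for l in(0,205) for t in(0,32) for y in(-114,114)]);pp=proj(s,C);print(th,pp.min(0).round(),pp.max(0).round())
E
```

```text
clock: 33.12
tool_pos: [507.7, 341.1, 490.5]
eef_rot: [0.0, 0.062, 0.998, 0.0]
ft_force: [-0.2, -0.3, -0.7]
width: 0.003
finger_force: 0.0
clock: 33.95
tool_pos: [498.8, 270.2, 490.0]
eef_rot: [-0.0, 0.062, 0.998, 0.0]
ft_force: [0.2, 2.4, 2.2]
width: 0.001
finger_force: 1.5
clock: 34.78
tool_pos: [491.1, 208.0, 483.0]
eef_rot: [-0.0, 0.062, 0.998, -0.0]
ft_force: [0.9, 1.6, 1.6]
width: 0.0
finger_force: 0.9
tcp [491.1 208.  483. ] yaw 3.017 zaxis [-0.001 -0.001 -1.   ] t 34.7833 F [0.9 1.6 1.6] w 0.00013599344298903873
shift [-0.02  6.78 -0.35]
spin -0.0
X -47.65529882717564 Z 155.02267884264836
lid 0.75 [214. 171. 316. 280.]
0.8 [209. 169.] [326. 282.]
1.0 [208. 167.] [319. 282.]
1.2 [207. 168.] [310. 284.]
1.4 [207. 170.] [300. 287.]
1.6 [200. 175.] [289. 289.]
```

The forces show contact, and the lid is at about 1.05 rad and following the finger. Continuing the arc.

```bash

python3 -m creep '[{"gripper":0,"tx":0,"ty":-0.3,"tz":0.15,"spin":0},{"gripper":0,"tx":0,"ty":-0.3,"tz":0.15,"spin":0},{"gripper":0,"tx":0,"ty":-0.3,"tz":0.15,"spin":0},{"gripper":0,"tx":0,"ty":-0.3,"tz":0.15,"spin":0},{"gripper":0,"tx":0,"ty":-0.3,"tz":0.15,"spin":0},{"gripper":0,"tx":0,"ty":-0.26,"tz":0.21,"spin":0},{"gripper":0,"tx":0,"ty":-0.26,"tz":0.21,"spin":0},{"gripper":0,"tx":0,"ty":-0.26,"tz":0.21,"spin":0},{"gripper":0,"tx":0,"ty":-0.26,"tz":0.21,"spin":0},{"gripper":0,"tx":0,"ty":-0.26,"tz":0.21,"spin":0}]' 20
python3 -m creep '[{"gripper":0,"tx":0,"ty":-0.22,"tz":0.26,"spin":0},{"gripper":0,"tx":0,"ty":-0.22,"tz":0.26,"spin":0},{"gripper":0,"tx":0,"ty":-0.22,"tz":0.26,"spin":0},{"gripper":0,"tx":0,"ty":-0.22,"tz":0.26,"spin":0},{"gripper":0,"tx":0,"ty":-0.22,"tz":0.26,"spin":0},{"gripper":0,"tx":0,"ty":-0.15,"tz":0.25,"spin":0},{"gripper":0,"tx":0,"ty":-0.15,"tz":0.25,"spin":0},{"gripper":0,"tx":0,"ty":-0.15,"tz":0.25,"spin":0},{"gripper":0,"tx":0,"ty":-0.15,"tz":0.25,"spin":0},{"gripper":0,"tx":0,"ty":-0.15,"tz":0.25,"spin":0}]' 20
python3 -m creep '[{"gripper":0,"tx":0,"ty":-0.06,"tz":0.23,"spin":0},{"gripper":0,"tx":0,"ty":-0.06,"tz":0.2,"spin":0},{"gripper":0,"tx":0,"ty":-0.06,"tz":0.16,"spin":0},{"gripper":0,"tx":0,"ty":-0.06,"tz":0.16,"spin":0},{"gripper":0,"tx":0,"ty":-0.06,"tz":0.16,"spin":0},{"gripper":0,"tx":0,"ty":-0.06,"tz":0.14,"spin":0},{"gripper":0,"tx":0,"ty":0,"tz":0.1,"spin":0},{"gripper":0,"tx":0,"ty":0,"tz":0.1,"spin":0},{"gripper":0,"tx":0,"ty":0,"tz":0.1,"spin":0},{"gripper":0,"tx":0,"ty":0,"tz":0,"spin":0}]' 20
python3 - <<'E'
from h import *
o=robot.get_obs();a=1.446;t=o['tool_pos'];print('X',(t[:2]-[497.5,255.2])@[np.cos(a),np.sin(a)],'Z',t[2]-173-155)
s=robot.capture('side');save(s,'side11')
for x in robot.regions_of(s,'lid')[:1]: print('lid',x['score'],np.round(x['box']))
E
```

```text
clock: 35.72
tool_pos: [484.2, 152.9, 447.0]
eef_rot: [-0.0, 0.062, 0.998, -0.0]
ft_force: [0.8, 1.6, 2.0]
width: -0.002
finger_force: 1.1
clock: 36.55
tool_pos: [479.6, 116.6, 395.9]
eef_rot: [-0.0, 0.062, 0.998, 0.0]
ft_force: [0.5, 1.2, 2.1]
width: -0.002
finger_force: 0.9
clock: 37.38
tool_pos: [478.8, 109.5, 369.3]
eef_rot: [-0.0, 0.062, 0.998, -0.0]
ft_force: [0.4, -1.3, 2.4]
width: 0.0
finger_force: 1.3
X -146.90461834195656 Z 41.30972755802145
lid 0.82 [217. 208. 340. 279.]
```

```bash

python3 -m creep '[{"gripper":0,"tx":0,"ty":0,"tz":0.06,"spin":0},{"gripper":0,"tx":0,"ty":0,"tz":0.06,"spin":0},{"gripper":0,"tx":0,"ty":0,"tz":0.06,"spin":0},{"gripper":0,"tx":0,"ty":0,"tz":0.06,"spin":0},{"gripper":0,"tx":0,"ty":0,"tz":0.06,"spin":0},{"gripper":0,"tx":0,"ty":0,"tz":0.06,"spin":0},{"gripper":0,"tx":0,"ty":0,"tz":0.05,"spin":0},{"gripper":0,"tx":0,"ty":0,"tz":0.05,"spin":0},{"gripper":0,"tx":0,"ty":0,"tz":0,"spin":0},{"gripper":0,"tx":0,"ty":0,"tz":0,"spin":0}]' 20
python3 -m creep '[{"gripper":0,"tx":0,"ty":0,"tz":0.04,"spin":0},{"gripper":0,"tx":0,"ty":0,"tz":0.04,"spin":0},{"gripper":0,"tx":0,"ty":0,"tz":0,"spin":0},{"gripper":0,"tx":0,"ty":0,"tz":0,"spin":0},{"gripper":0,"tx":0,"ty":0,"tz":0,"spin":0},{"gripper":0,"tx":0,"ty":0,"tz":0,"spin":0},{"gripper":0,"tx":0,"ty":0,"tz":0,"spin":0},{"gripper":0,"tx":0,"ty":0,"tz":0,"spin":0},{"gripper":0,"tx":0,"ty":0,"tz":0,"spin":0},{"gripper":0,"tx":0,"ty":0,"tz":0,"spin":0}]' 20
```

```text
clock: 38.32
tool_pos: [478.8, 109.6, 360.2]
eef_rot: [-0.0, 0.062, 0.998, 0.0]
ft_force: [0.1, 0.1, 2.6]
width: -0.001
finger_force: 1.1
clock: 39.15
tool_pos: [478.7, 109.6, 358.6]
eef_rot: [-0.0, 0.062, 0.998, 0.0]
ft_force: [-0.9, -2.0, 2.5]
width: 0.003
finger_force: 1.2
```

```bash

python3 -m creep '[{"gripper":0,"tx":0,"ty":0,"tz":0.04,"spin":0},{"gripper":0,"tx":0,"ty":0,"tz":0,"spin":0},{"gripper":0,"tx":0,"ty":0,"tz":0.04,"spin":0},{"gripper":0,"tx":0,"ty":0,"tz":0,"spin":0},{"gripper":0,"tx":0,"ty":0,"tz":0.04,"spin":0},{"gripper":0,"tx":0,"ty":0,"tz":0,"spin":0},{"gripper":0,"tx":0,"ty":0,"tz":0,"spin":0},{"gripper":0,"tx":0,"ty":0,"tz":0,"spin":0},{"gripper":0,"tx":0,"ty":0,"tz":0,"spin":0},{"gripper":0,"tx":0,"ty":0,"tz":0,"spin":0}]' 20
```

```text
clock: 39.98
tool_pos: [478.7, 109.5, 357.0]
eef_rot: [0.0, 0.062, 0.998, -0.0]
ft_force: [-4.1, -2.9, 11.1]
width: -0.001
finger_force: 5.3
```

```bash

python3 -m creep '[{"gripper":0,"tx":0,"ty":0,"tz":0.04,"spin":0},{"gripper":0,"tx":0,"ty":0,"tz":0,"spin":0},{"gripper":0,"tx":0,"ty":0,"tz":0.04,"spin":0},{"gripper":0,"tx":0,"ty":0,"tz":0,"spin":0},{"gripper":0,"tx":0,"ty":0,"tz":0,"spin":0},{"gripper":0,"tx":0,"ty":0,"tz":0,"spin":0},{"gripper":0,"tx":0,"ty":0,"tz":0,"spin":0},{"gripper":0,"tx":0,"ty":0,"tz":0,"spin":0},{"gripper":0,"tx":0,"ty":0,"tz":0,"spin":0},{"gripper":0,"tx":0,"ty":0,"tz":0,"spin":0}]' 20
```

```text
clock: 40.82
tool_pos: [478.7, 109.4, 356.2]
eef_rot: [0.001, 0.062, 0.998, -0.0]
ft_force: [-8.4, -4.5, 20.5]
width: 0.004
finger_force: 10.3
```

```bash

python3 -m creep '[{"gripper":0,"tx":0,"ty":0,"tz":-0.1,"spin":0},{"gripper":0,"tx":0,"ty":0,"tz":-0.1,"spin":0},{"gripper":0,"tx":0,"ty":0,"tz":-0.15,"spin":0},{"gripper":0,"tx":0,"ty":0,"tz":-0.15,"spin":0},{"gripper":0,"tx":0,"ty":0,"tz":-0.2,"spin":0},{"gripper":0,"tx":0,"ty":0,"tz":-0.2,"spin":0},{"gripper":0,"tx":0,"ty":0,"tz":0,"spin":0},{"gripper":0,"tx":0,"ty":0,"tz":0,"spin":0},{"gripper":0,"tx":0,"ty":0,"tz":0,"spin":0},{"gripper":0,"tx":0,"ty":0,"tz":0,"spin":0}]' 20
```

```text
clock: 41.65
tool_pos: [478.7, 109.6, 372.5]
eef_rot: [-0.0, 0.062, 0.998, -0.0]
ft_force: [-0.1, -0.1, -0.1]
width: -0.004
finger_force: 0.0
```

There is no spring force left on the finger, so the lid is latched. I retreat and look once more.

```bash

python3 -m creep '[{"gripper":0,"tx":0,"ty":0,"tz":-0.5,"spin":0},{"gripper":0,"tx":0,"ty":0,"tz":-0.9,"spin":0},{"gripper":0,"tx":0,"ty":0,"tz":-1,"spin":0},{"gripper":0,"tx":0,"ty":0,"tz":-1,"spin":0},{"gripper":0,"tx":0,"ty":0,"tz":-1,"spin":0},{"gripper":0,"tx":0,"ty":0,"tz":-1,"spin":0},{"gripper":0,"tx":0,"ty":0,"tz":-0.8,"spin":0},{"gripper":0,"tx":0,"ty":0,"tz":-0.3,"spin":0},{"gripper":0,"tx":0,"ty":0,"tz":0,"spin":0},{"gripper":0,"tx":0,"ty":0,"tz":0,"spin":0}]' 20
python3 - <<'E'
from h import *
p=robot.capture('scene');save(p,'s12');s=robot.capture('side');save(s,'d12')
for q in(p,s):
    for l in('lid','mug','bowl','rice_cup'):
        b=robot.boxes_of(q,l)[:1];print(l,[(round(x['score'],2),np.round(x['box'])) for x in b])
a=cv2.resize(p['image'][120:310,190:400],None,fx=2,fy=2,interpolation=2);b=cv2.resize(s['image'][150:340,200:395],None,fx=1.95,fy=2,interpolation=2)
cv2.imwrite('pics/v12.png',np.hstack([a,b])[:,:800,::-1])
E
```

```text
clock: 42.48
tool_pos: [478.7, 109.6, 502.2]
eef_rot: [-0.0, 0.062, 0.998, -0.0]
ft_force: [0.3, -0.9, 0.2]
width: 0.002
finger_force: 0.0
lid [(0.84, array([291., 192., 382., 272.]))]
mug [(0.63, array([220., 172., 245., 201.]))]
bowl [(0.71, array([195., 217., 228., 254.]))]
rice_cup [(0.7, array([244., 275., 263., 308.]))]
lid [(0.7, array([217., 210., 336., 281.]))]
mug [(0.83, array([304., 176., 330., 209.]))]
bowl [(0.96, array([227., 185., 264., 216.]))]
rice_cup [(0.75, array([302., 212., 320., 227.]))]
```

View pics/v12.png

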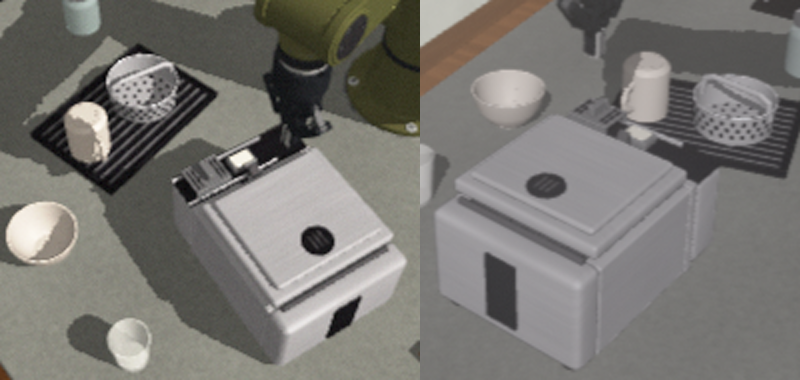

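The lid is shut (crop around (300,210)). The basket stands flat inside the tray beside the mug (crop (143,88)), and nothing else has moved.

```bash
python3 -c "
from station import robot
print(robot.job_done())"
```

```text
the job is handed in; nothing more can be done
None
```

The job is handed in at about 43 s: the basket stands flat on the free part of the tray beside the mug, the cooker lid is shut and latched, and nothing else appears to have moved.

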